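# Tip a carton onto the board and date-stamp its label

## Robot

A 7-joint arm with a two-finger parallel gripper is mounted at the origin on a cart in front of the work surface, level with it; the furniture and walls round the work are solid. World frame = base frame: x ahead of the robot, y to its left, z up, the work surface at z = 0. Lengths are in m, angles in rad, forces in N, time in s.
With the tool pointing down it reaches from about 0.4 to 0.875 m from the base axis. Payload 19.3 kg.
Tool frame: the origin (TCP) lies at the very end of the fingers, on their centre line; the grasp point (between the pads) lies 19 mm behind it; z points along the fingers, y is the line along which they close (so a half turn about z gives the same grasp; the last joint's range is limited). The gripper opens to 85 mm and grips with 20 to 120 N. Pads are 22 mm wide; open, the fingers measure 114 mm over their backs; the gripper's body (76 mm by 85 mm) begins 54 mm behind the grasp point. The pads swing forward as they close: fully open they stand 13 mm farther back than shut.
Start: joints at [1.271, 0.521, -0.036, 1.599, 0.021, 1.021, -0.113], TCP at [0.142, -0.609, 0.231] pointing down, gripper open.
Joint ranges: [-2.91, 2.91], [-0.3, 2.13], [-1.5, 1.42], [0.17, 2.43], [-1.26, 4.41], [0.16, 1.93], [-2.52, 2.52]. Speed limits (rad/s): [1.89, 1.89, 2.39, 2.39, 3.01, 3.01, 3.01].

## Interface

Orientations are given as [roll, pitch, yaw] about the fixed x, y, z axes, in that order (R = Rz(yaw) Ry(pitch) Rx(roll)).
In Python, from workcell import bot gives the robot as it stands.
- The arm moves only by the shell command python3 -m crank 'ROWS' [FORCE]. ROWS is a JSON object of lists of equal length, an entry for each row: "travel": the shift along the world's x, y, z in cm, a list of three; "turn": the turn, a rotation vector about the world's x, y, z in degrees, a list of three; "gripper": the closure, from 0 (fully open) to 1 (shut). A call has exactly 5 rows; each row is the pose to reach, as a shift and turn from the pose commanded when the call began; what a row does not reach only later rows make up. A row lasts 1/10 s, in which the tool goes at most 50 mm and 8.59 degrees, less where a joint would pass 70% of its speed; a pose out of reach is approached as far as the arm can. A call with a gripper value outside its range is refused whole. The fingers move at their own pace and stop on an object; FORCE is the grip in N (left out, the last holds). Time passes only in rows, so rows that repeat a pose let the fingers close, or fill a call up. It gives the time, the measured TCP pose, the force, the opening and the grip force at its end, in the units of the state.
- bot.observe(): the state, without advancing time (a new reading comes with each control period).
- bot.grab_frame(name): name is "scene" or "top"; returns a dict with "pixels" (384x512x3 uint8, red, green, blue), "fx", "fy", "cx", "cy" (pixels), "dist" ([k1, k2, p1, p2, k3] as OpenCV has them; the pictures are not rectified), "extrinsics" (4x4, takes a point from world to camera coordinates). Camera axes: x right, y down, z forward; pixel columns grow to the right and rows downward; lengths in m; the calibration is good to about 2 mm. A picture is of the moment at which its call begins. There is no depth.
- bot.job_done(): hands the job in; it is judged then, once.
The state is a dict: "clock": time; "qpos": joint angles; "qd": joint speeds; "joint_efforts": joint torques, N m; "position": TCP position; "tool_rot": TCP orientation; "force": force on the tool from outside, world axes, zero at the start; "moment": the same for the moment, N m; "grip_width": finger opening in m; "finger_force": force on a finger pad.
Only numpy, scipy, OpenCV 4.12 (cv2) and the standard library are available. Lean on these libraries where they do the work, as an engineer would, in place of code of your own. Each camera call takes 0.05 s, during which the arm holds its last target. There are 200 camera calls.

## Task

Date-mark the carton that has just come in: push it up square against the edge of the chopping board, then push its top so that it tips over that edge and lies flat on its back on the board, label up. Take the date stamp by its cap, set it squarely on the middle of the label, lengthwise along it, and press until the cap is fully down; then stand the stamp upright on the steel worktop again. Leave the jars and the pepper shaker where they are.

Things in the scene. Friction and masses are not known exactly. Their poses are not given: they have to be found in the camera images.
- board: Thick white chopping board on the worktop; it does not shift when pushed. 265 mm (its x) x 325 mm (its y) x 20 mm high; origin at the centre of its underside, z up. Its x axis points roughly to the robot's left (world +y, within 17 deg). Its -x edge (325 mm long, at x = -132.5 mm) faces the carton and stops the carton's foot.
- carton: Closed brown carton, 120 deep (its x) x 160 wide (y) x 220 mm high (z), 0.35 to 0.7 kg, too deep to grasp. Origin: centre of its underside. Starts upright, 15 to 40 mm short of the board's -x edge, up to 40 mm sideways of the board's middle, up to 6 deg from square. Its back (+x) faces the board, its front (-x) has the label. Lying on its back, its x axis points down, its z along the board's x.
- carton_center (a point): The middle of the carton, 110 mm above its underside; 80 mm above the worktop when the carton lies on the board.
- carton_label (a point): The middle of the blank white paper label (112 mm along the carton's y, 80 mm along its z, thin printed frame) on the carton's front (-x) face, 120 mm above the carton's underside. Faces up, 140 mm above the worktop, when the carton lies on the board.
- carton_heel (a point): The middle of the carton's bottom back (+x) edge, which is to meet the board. The carton is slippery (friction about 0.15 on everything): pushed on its front, even at 190 mm height, it slides until this edge meets the board; pushed on near the top, it tips over the board's edge and falls by itself once its top has gone about 100 mm further.
- stamp: Self-inking date stamp standing on the worktop at the robot's left, 94 mm high, 0.15 kg: black open frame with a 64 (its x) x 40 mm (y) foot, sprung dark grey cap above. Origin: centre of the foot's underside, z up. Hold the cap, 66 (x) x 34 mm (y), flat sides 42 to 76 mm above the foot, fingers closing along y. Its x is within 35 deg of world x; it may have swapped places with the pepper shaker.
- stamp_cap (a joint): Stroke of the stamp's cap in m: 0 = up, 0.014 = fully down against its stop. The spring resists with about 4 N at first and 9 N at the stop, and lifts the cap again when let go.
- pepper_shaker: Plain grey steel pepper shaker, 58 mm across, 95 mm high, origin at the centre of its underside; a bystander.
- spice_jar: Small spice jar with a pale cap, 47 mm across, 98 mm high, origin at the centre of its underside; a bystander near the left edge.
- chili_oil_jar: Squat jar with a green lid, 64 x 68 mm, 84 mm high, origin at the centre of its underside; a bystander near the left edge.

How it is judged:
By the outcome, as a careful person would: the job done as asked, in the order asked, and still so for the second after the job is handed in, with the robot touching nothing.
It also fails if it takes over 67 s, if anything falls off the work surface, if the arm or the gripper's body presses on something with over 40 N, if the wrist force passes 120 N, or if a joint passes its speed limit or range.

## Working session

There is one attempt and no reset: what is moved stays moved. The work goes in short steps, Python scripts to look and compute and a shell command to move; the robot and the scene stay as the last step left them, time stands still between calls to the robot, and variables do not carry over. Pictures are saved under pics/ and viewed, at most 12 in all, crops included, and the job is handed in when it is done.

```bash
ls; mkdir -p pics
python3 - <<'E'
from workcell import bot
import cv2,numpy as np,json
s=bot.observe();print(s)
for n in("scene","top"):
    f=bot.grab_frame(n);cv2.imwrite(f"pics/{n}0.png",cv2.resize(f["pixels"][:,:,::-1],(800,600),interpolation=cv2.INTER_CUBIC))
    E=np.array(f["extrinsics"]);print(n,f["fx"],f["cx"],f["cy"],f["dist"],-E[:3,:3].T@E[:3,3],E[:3,:3])
E
```

```text
pics
{'clock': 0.0, 'qpos': array([ 1.27078784,  0.52202868, -0.03629278,  1.59998087,  0.02118748,
        1.02106107, -0.11280195]), 'qd': array([ 3.17797200e-04,  7.08174439e-05,  3.56101182e-06,  5.43058242e-05,
        3.22070227e-03,  6.35969031e-04, -1.68470617e-05]), 'joint_efforts': array([ 1.72535215e-04, -9.27096605e+01,  1.98010124e+00, -3.69929659e+01,
        1.78184576e-02,  8.14825762e-03,  6.07229117e-05]), 'position': array([ 0.14224772, -0.60827451,  0.23072668]), 'tool_rot': array([-3.14050229e+00,  8.25212325e-05,  2.29759544e-01]), 'force': array([0.20532836, 0.19355773, 0.29450853]), 'moment': array([ 0.05712955, -0.0232056 , -0.00054637]), 'finger_force': 0.0, 'grip_width': 0.0855813064746681}
scene 367.0574498195622 256.40820590884806 195.42256627064202 [0.00017978 0.         0.         0.         0.        ] [0.59975018 0.93385166 0.72425639] [[-0.99744143  0.07139458  0.00366297]
 [ 0.03874233  0.5829033  -0.81161738]
 [-0.06008024 -0.80939888 -0.58417789]]
top 431.4814051578723 251.009499040701 193.82818413027502 [-0.15762065  0.          0.          0.          0.        ] [0.36511636 0.06610946 1.62382383] [[ 0.00394506 -0.9999901  -0.00205958]
 [-0.99348142 -0.00368472 -0.1139346 ]
 [ 0.11392588  0.00249564 -0.99348612]]
```

View pics/scene0.png

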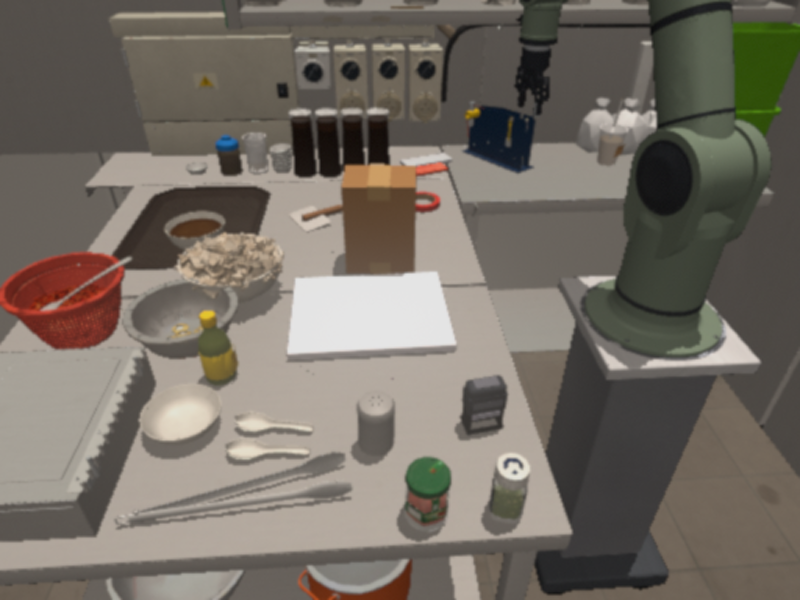

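View pics/top0.png

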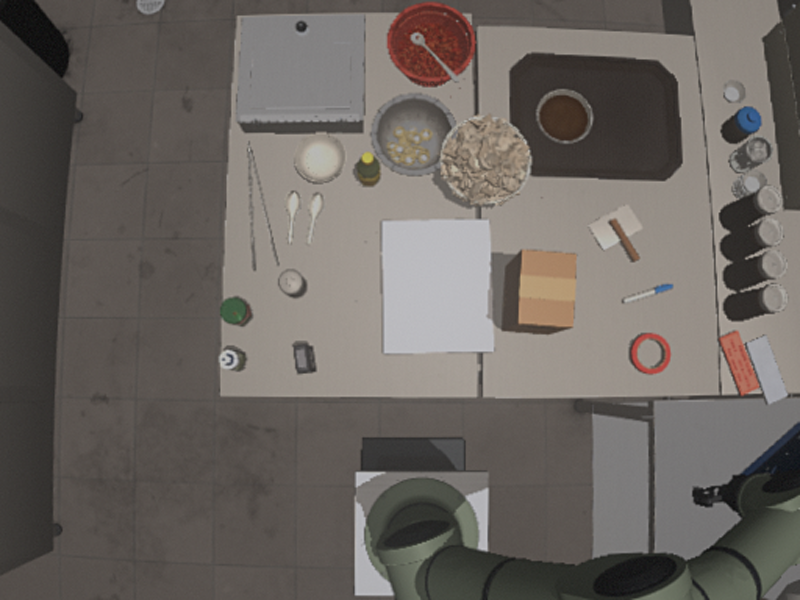

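The scene view shows the carton upright at (380,220) behind the board (370,313), the shaker at (376,425) and the stamp at (484,405). From above: carton top (548,288), board (437,287), stamp (304,357). Next, an enlarged crop.

```bash
cat > h.py <<'E'
from workcell import bot
import cv2,numpy as np
def cam(n):
    f=bot.grab_frame(n);E=np.array(f["extrinsics"])
    K=np.array([[f["fx"],0,f["cx"]],[0,f["fy"],f["cy"]],[0,0,1]]);return f["pixels"][:,:,::-1].copy(),K,np.array(f["dist"]),E
def world(px,z,K,d,E):
    "native pixels -> world points at height z"
    u=cv2.undistortPoints(np.float64(px).reshape(-1,1,2),K,d)[:,0]
    r=np.c_[u,np.ones(len(u))]@E[:3,:3];c=-E[:3,:3].T@E[:3,3]
    return c+r*((z-c[2])/r[:,2])[:,None]
def proj(P,K,d,E): return cv2.projectPoints(np.float64(P),cv2.Rodrigues(E[:3,:3])[0],E[:3,3],K,d)[0][:,0]
def crop(im,x0,y0,w,h,k,name):
    cv2.imwrite(name,cv2.resize(im[y0:y0+h,x0:x0+w],None,fx=k,fy=k,interpolation=cv2.INTER_NEAREST))
E
python3 - <<'E'
from h import *
t=cam("top");s=cam("scene")
crop(t[0],180,132,198,112,4,"pics/c1.png")
a=cv2.resize(s[0][225:295,280:350],None,fx=8,fy=8,interpolation=cv2.INTER_CUBIC)
cv2.imwrite("pics/c2.png",a)
E
```

```text
(no output)
```

View pics/c1.png

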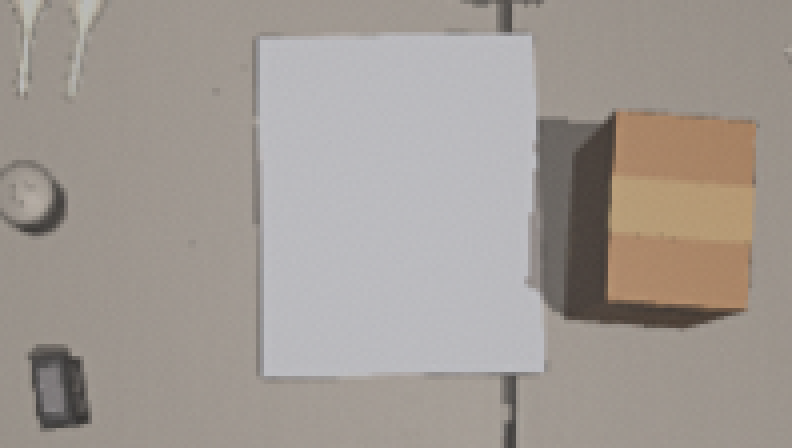

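View pics/c2.png

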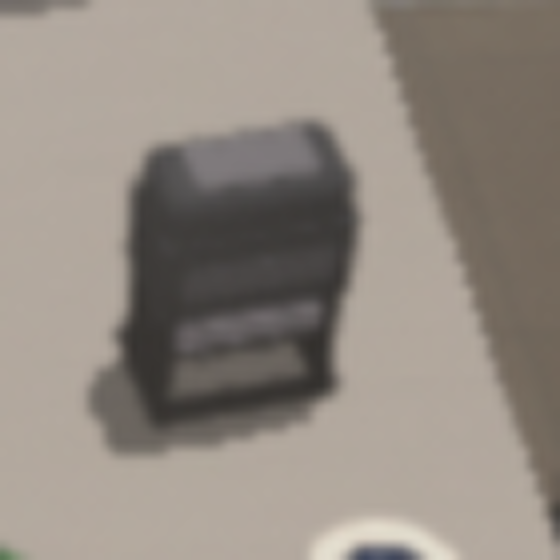

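The crop shows board corners (259,38) (531,36) (544,371) (263,375), carton top corners (616,112) (756,123) (747,310) (607,300), stamp cap plate (38..80, 357..425). In the scene crop the stamp foot's near edge runs (160,420)–(335,388).

Run:
```python
from h import *
np.set_printoptions(precision=4,suppress=True)
_,K,d,E=cam("top");_,K2,d2,E2=cam("scene")
n=lambda L:(np.array(L)+.5)/4-.5+[180,132]
def fit(w,m):  # rigid 2D
    w=w[:,:2];c=w.mean(0);m=np.array(m)-np.mean(m,0);a=w-c
    th=np.arctan2((m[:,0]*a[:,1]-m[:,1]*a[:,0]).sum(),(m*a).sum())
    R=np.array([[np.cos(th),-np.sin(th)],[np.sin(th),np.cos(th)]]);return c,np.degrees(th),np.linalg.norm(a-m@R.T,axis=1)
# board x -> +y, board y -> world -x.  TL: +y(world),+x(world) => bx=+, by=-
b=world(n([(259,38),(531,36),(544,371),(263,375)]),.02,K,d,E)
print("board",fit(b,[(.1325,-.1625),(-.1325,-.1625),(-.1325,.1625),(.1325,.1625)]))
c=world(n([(616,112),(756,123),(747,310),(607,300)]),.22,K,d,E)
print("carton",fit(c,[(.06,-.08),(-.06,-.08),(-.06,.08),(.06,.08)]));print(c)
p=world(n([(38,358),(70,356),(80,415),(43,425)]),.094,K,d,E);print("stamp top",p,p.mean(0))
n2=lambda L:(np.array(L)+.5)/8-.5+[280,225]
q=world(n2([(160,420),(335,388)]),0,K2,d2,E2);print("foot",q)
q=world(n2([(180,145),(310,128),(320,170),(195,190)]),.094,K2,d2,E2);print("cap",q,q.mean(0))
sh=world(n([(28,193)]),.09,K,d,E);print(sh)
```

```text
board (array([ 0.5928, -0.0369]), np.float64(91.06842227560007), array([0.0032, 0.0047, 0.0028, 0.0037]))
carton (array([ 0.5592, -0.2583]), np.float64(85.92284112499536), array([0.0017, 0.0014, 0.0022, 0.0019]))
[[ 0.6416 -0.2047  0.22  ]
 [ 0.6334 -0.3232  0.22  ]
 [ 0.4767 -0.3111  0.22  ]
 [ 0.4848 -0.1942  0.22  ]]
stamp top [[0.442  0.2897 0.094 ]
 [0.4439 0.2612 0.094 ]
 [0.3917 0.2515 0.094 ]
 [0.3826 0.2843 0.094 ]] [0.415  0.2717 0.094 ]
foot [[0.4399 0.2976 0.    ]
 [0.3805 0.288  0.    ]]
cap [[0.4357 0.2695 0.094 ]
 [0.3936 0.2646 0.094 ]
 [0.3945 0.2835 0.094 ]
 [0.4345 0.2896 0.094 ]] [0.4146 0.2768 0.094 ]
[[0.5908 0.3023 0.09  ]]
```

```bash
python3 -m crank '{"travel":[[0,0,4],[4,1,6],[9,3,6],[13,6,6],[18,9,6]],"turn":[[0,0,8],[0,0,16],[0,0,24],[0,0,32],[0,0,40]],"gripper":[0,0,0,0,0]}'; python3 -m crank '{"travel":[[5,3,0],[10,6,0],[15,10,0],[20,13,-2],[23.7,14.8,-6]],"turn":[[0,0,8],[0,0,16],[0,0,24],[0,0,32],[0,0,37.9]],"gripper":[0,0,0,0,0]}'
```

```text
clock: 0.8
position: [0.3133, -0.5235, 0.2915]
tool_rot: [3.141, 0.0, 0.933]
force: [-0.7, -1.3, 0.4]
grip_width: 0.0853
finger_force: 0.0
clock: 1.3
position: [0.5185, -0.3941, 0.256]
tool_rot: [3.138, 0.002, 1.596]
force: [0.5, -2.0, -0.7]
grip_width: 0.0851
finger_force: 0.0
```

```bash
python3 -m crank '{"travel":[[0,0,0],[0,0,-2],[0,0,-4.5],[0,0,-4.5],[0,0.5,-4.5]],"turn":[[0,0,0],[0,0,0],[0,0,0],[0,0,0],[0,0,0]],"gripper":[0,0,0,0,0]}'; python3 -m crank '{"travel":[[0,0.6,0],[0,1.2,0],[0,1.8,0],[0,2.4,0],[0,3,0]],"turn":[[0,0,0],[0,0,0],[0,0,0],[0,0,0],[0,0,0]],"gripper":[0,0,0,0,0]}';python3 -m crank '{"travel":[[0,0.4,0],[0,0.8,0],[0,1.2,0],[0,1.6,0],[0,2,0]],"turn":[[0,0,0],[0,0,0],[0,0,0],[0,0,0],[0,0,0]],"gripper":[0,0,0,0,0]}'
```

```text
clock: 1.8
position: [0.5155, -0.3911, 0.2097]
tool_rot: [-3.141, -0.0, 1.588]
force: [-0.9, -1.1, 0.3]
grip_width: 0.0853
finger_force: 0.0
clock: 2.3
position: [0.5159, -0.36, 0.2096]
tool_rot: [3.141, 0.0, 1.59]
force: [0.3, -0.5, 0.1]
grip_width: 0.0855
finger_force: 0.0
clock: 2.8
position: [0.5158, -0.3403, 0.2094]
tool_rot: [-3.142, 0.0, 1.589]
force: [0.2, -0.1, -0.8]
grip_width: 0.0853
finger_force: 0.0
```

```bash
python3 -m crank '{"travel":[[2,0,-1],[4.3,0,-2.2],[4.3,0,-2.2],[4.3,0.5,-2.2],[4.3,1,-2.2]],"turn":[[0,0,0],[0,0,0],[0,0,0],[0,0,0],[0,0,0]],"gripper":[0,0,0,0,0]}'; python3 -m crank '{"travel":[[0,0.4,0],[0,0.8,0],[0,1.2,0],[0,1.6,0],[0,2,0]],"turn":[[0,0,0],[0,0,0],[0,0,0],[0,0,0],[0,0,0]],"gripper":[0,0,0,0,0]}';python3 - <<'E'
from h import *
t=cam("top");s=cam("scene")
crop(t[0],300,140,80,90,6,"pics/c3.png")
a=cv2.imread("pics/c3.png");b=cv2.resize(s[0][90:190,180:260],(432,540),interpolation=cv2.INTER_CUBIC)
b=b[:, :310]
cv2.imwrite("pics/c3.png",np.hstack([a,b]))
E
```

```text
clock: 3.3
position: [0.5584, -0.3305, 0.1877]
tool_rot: [-3.142, 0.0, 1.589]
force: [0.7, -1.0, 0.7]
grip_width: 0.0854
finger_force: 0.7
clock: 3.8
position: [0.5587, -0.3104, 0.1875]
tool_rot: [-3.142, 0.0, 1.589]
force: [-0.0, -1.4, 1.5]
grip_width: 0.0854
finger_force: 0.9
```

View pics/c3.png

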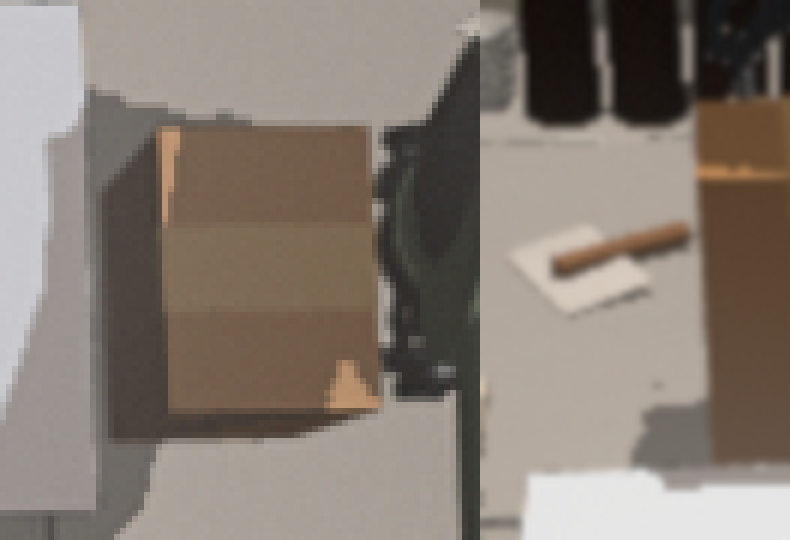

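The carton (left edge (157,127)–(168,412)) is now nearly parallel to the board edge (81,5)–(98,505), about 9 mm short. I keep pushing slowly.

```bash
for i in 1 2; do python3 -m crank '{"travel":[[0,0.15,0],[0,0.3,0],[0,0.45,0],[0,0.6,0],[0,0.7,0]],"turn":[[0,0,0],[0,0,0],[0,0,0],[0,0,0],[0,0,0]],"gripper":[0,0,0,0,0]}'; done;python3 - <<'E'
from h import *
np.set_printoptions(precision=4,suppress=True)
im,K,d,E=cam("top")
crop(im,300,140,80,90,6,"pics/c4.png")
E
```

```text
clock: 4.4
position: [0.5588, -0.3034, 0.1874]
tool_rot: [-3.142, -0.0, 1.589]
force: [-0.1, -0.8, 0.2]
grip_width: 0.0856
finger_force: 0.8
clock: 4.9
position: [0.5589, -0.2965, 0.1875]
tool_rot: [3.141, 0.0, 1.589]
force: [-0.3, -3.7, 0.4]
grip_width: 0.0856
finger_force: 1.4
```

View pics/c4.png

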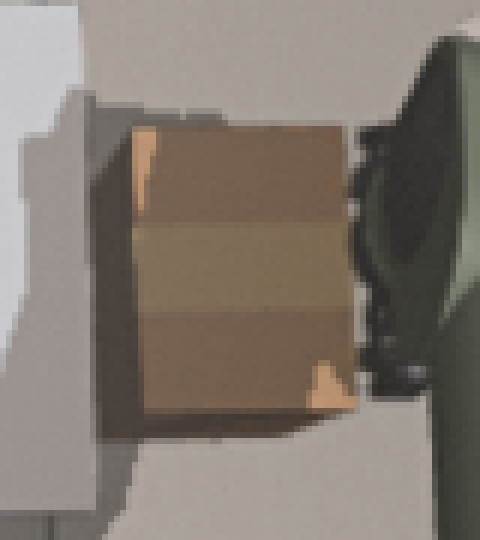

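The carton's foot now meets the board edge squarely (base (91,190)–(97,438) along the edge), and the push force has risen to 3.7 N. Now I tip it.

```bash
python3 -m crank '{"travel":[[0,0.7,0.2],[0,1.5,0.5],[0,2.3,0.8],[0,3.1,1.2],[0,4,1.5]],"turn":[[0,0,0],[0,0,0],[0,0,0],[0,0,0],[0,0,0]],"gripper":[0,0,0,0,0]}'; python3 -m crank '{"travel":[[0,0.8,0.2],[0,1.6,0.4],[0,2.4,0.6],[0,3.2,0.8],[0,4,1]],"turn":[[0,0,0],[0,0,0],[0,0,0],[0,0,0],[0,0,0]],"gripper":[0,0,0,0,0]}'
python3 - <<'E'
from h import *
a=cam("top")[0];b=cam("scene")[0]
cv2.imwrite("pics/c5.png",np.hstack([cv2.resize(a[120:250,230:390],(480,390)),cv2.resize(b[60:240,170:300],(282,390))]))
E
```

```text
clock: 5.45
position: [0.5589, -0.2557, 0.2029]
tool_rot: [3.141, 0.0, 1.59]
force: [-0.3, -2.1, 0.7]
grip_width: 0.0852
finger_force: 0.9
clock: 5.95
position: [0.5588, -0.2158, 0.2125]
tool_rot: [-3.141, -0.0, 1.589]
force: [-0.3, -0.9, 0.3]
grip_width: 0.0853
finger_force: 0.2
```

View pics/c5.png

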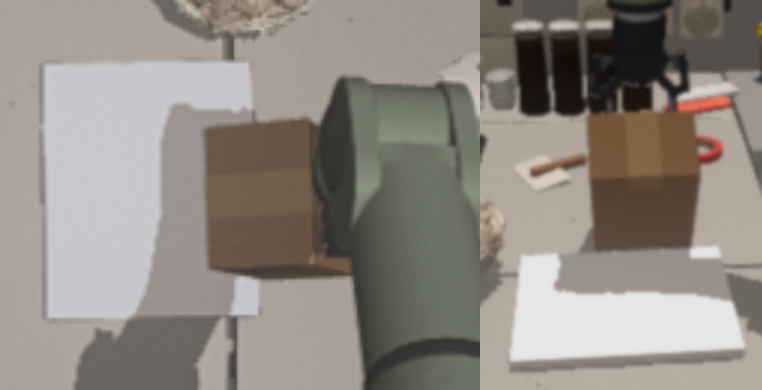

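The carton is tipping cleanly about the board edge, square to it. I push on.

```bash
python3 -m crank '{"travel":[[0,0.6,0.2],[0,1.2,0.4],[0,1.8,0.6],[0,2.3,0.6],[0,2.8,0.6]],"turn":[[0,0,0],[0,0,0],[0,0,0],[0,0,0],[0,0,0]],"gripper":[0,0,0,0,0]}'; python3 -m crank '{"travel":[[0,0.4,0],[0,0.4,1],[0,0,3],[0,-2,5],[0,-2,8]],"turn":[[0,0,0],[0,0,0],[0,0,0],[0,0,0],[0,0,0]],"gripper":[0,0,0,0,0]}'
python3 - <<'E'
from h import *
a=cam("top")[0];b=cam("scene")[0]
cv2.imwrite("pics/c6.png",np.hstack([cv2.resize(a[120:250,230:390],(480,390)),cv2.resize(b[60:240,170:300],(282,390))]))
E
```

```text
clock: 6.55
position: [0.5588, -0.1881, 0.2184]
tool_rot: [3.142, 0.0, 1.589]
force: [-0.4, -0.0, 1.1]
grip_width: 0.0852
finger_force: 0.0
clock: 7.05
position: [0.5579, -0.2111, 0.2989]
tool_rot: [-3.14, 0.0, 1.587]
force: [0.3, 0.0, -0.2]
grip_width: 0.0855
finger_force: 0.0
```

View pics/c6.png

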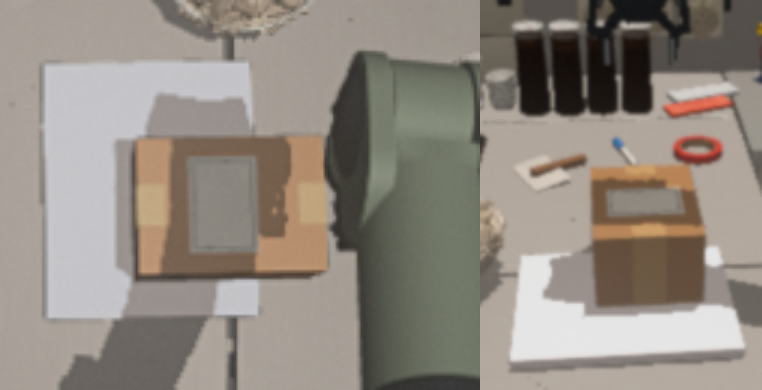

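The carton lies flat on the board, label up: corners in the crop about (137,138) (326,137) (327,271) (139,275), label (188,156) (257,156) (257,252) (191,252). Next I measure it and move to the stamp.

```bash
python3 - <<'E'
from h import *
np.set_printoptions(precision=4,suppress=True)
im,K,d,E=cam("top")
n=lambda L:(np.array(L)+.5)/3-.5+[230,120]
print("carton",world(n([(137,138),(326,137),(327,271),(139,275)]),.14,K,d,E))
w=world(n([(188,156),(257,156),(257,252),(191,252)]),.14,K,d,E);print("label",w,w.mean(0))
E
python3 -m crank '{"travel":[[-1,4,2],[-3,9,3],[-6,14,3],[-9,19,3],[-12,23,3]],"turn":[[0,0,8],[0,0,16],[0,0,24],[0,0,32],[0,0,40]],"gripper":[0,0,0,0,0]}';python3 -m crank '{"travel":[[-1,5,0],[-2,10,0],[-2,15,0],[-2,20,-1],[-2,25,-3]],"turn":[[0,0,8],[0,0,16],[0,0,24],[0,0,32],[0,0,40]],"gripper":[0,0,0,0,0]}'
```

```text
carton [[ 0.6345 -0.0147  0.14  ]
 [ 0.6371 -0.2364  0.14  ]
 [ 0.4799 -0.2344  0.14  ]
 [ 0.4748 -0.0166  0.14  ]]
label [[ 0.6136 -0.074   0.14  ]
 [ 0.6141 -0.1547  0.14  ]
 [ 0.5018 -0.1531  0.14  ]
 [ 0.5016 -0.0766  0.14  ]] [ 0.5578 -0.1146  0.14  ]
clock: 7.7
position: [0.4496, 0.0058, 0.3281]
tool_rot: [-3.141, -0.0, 2.294]
force: [0.8, 0.8, 0.9]
grip_width: 0.0854
finger_force: 0.0
clock: 8.2
position: [0.4309, 0.2501, 0.3013]
tool_rot: [3.141, 0.002, 2.991]
force: [2.0, -1.7, 0.2]
grip_width: 0.0852
finger_force: 0.0
```

Label centre is about (0.558, −0.115, 0.14), and the carton is level and stable (centre 44 mm inside the board edge). Now the stamp.

```bash
python3 -m crank '{"travel":[[-0.8,1,-3],[-1.7,2.3,-7],[-1.7,2.3,-11],[-1.7,2.3,-15],[-1.7,2.3,-15]],"turn":[[0,0,8.3],[0,0,16.6],[0,0,16.6],[0,0,16.6],[0,0,16.6]],"gripper":[0,0,0,0,0]}'
python3 - <<'E'
from h import *
a=cam("top")[0];b=cam("scene")[0]
cv2.imwrite("pics/c7.png",np.hstack([cv2.resize(a[190:250,170:230],(390,390),interpolation=2),cv2.resize(b[215:295,270:350],(390,390),interpolation=2)]))
E
```

```text
clock: 8.7
position: [0.4119, 0.2694, 0.1472]
tool_rot: [-3.139, -0.006, -3.007]
force: [-0.7, 0.2, 1.3]
grip_width: 0.0854
finger_force: 0.0
```

View pics/c7.png

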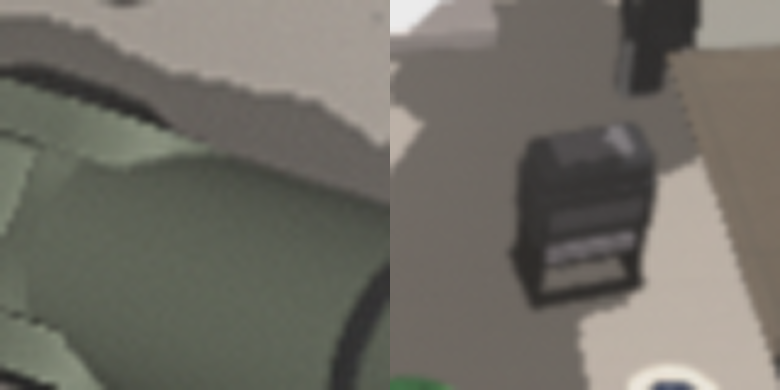

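The scene crop shows the stamp upright and undisturbed, with a fingertip at (645,90). I check that by projecting the fingertips.

Run:
```python
from h import *
np.set_printoptions(precision=4,suppress=True)
s=bot.observe();p=s["position"];print(p,s["tool_rot"])
im,K,d,E=cam("scene")
from scipy.spatial.transform import Rotation as R
r=R.from_euler("xyz",s["tool_rot"])
tips=[p+r.apply([0,dy,-.013]) for dy in(-.05,.05)]
f=lambda q:((q-[270,215]))*4.875+[390,0]
print(f(proj(tips,K,d,E)))
a=np.radians(8.5);ux=np.array([np.cos(a),np.sin(a),0]);uy=np.array([-np.sin(a),np.cos(a),0]);o=np.array([.414,.273,0])
print("foot",f(proj([o+sx*.032*ux+sy*.02*uy for sx,sy in((1,1),(-1,1),(1,-1))],K,d,E)))
print("captop",f(proj([o+[0,0,.094]],K,d,E)))
q=world((np.array([(533,303),(640,284)])-[390,0])/4.875+[270,215],0,K,d,E);print(q,np.degrees(np.arctan2(*(q[0]-q[1])[1::-1])))
```

```text
[0.4138 0.2712 0.1516] [ 3.1415 -0.0008 -3.0072]
[[570.1651 -32.4585]
 [637.4279  96.2348]]
foot [[528.7676 302.6527]
 [642.8585 283.0327]
 [506.1999 248.059 ]]
captop [[589.5102 137.708 ]]
[[0.4405 0.2979 0.    ]
 [0.3811 0.2886 0.    ]] 8.874424313227035
```

```bash
python3 -m crank '{"travel":[[0,0.1,-2],[0,0.2,-4.5],[0,0.2,-7],[0,0.2,-9],[0,0.2,-10.9]],"turn":[[0,0,0.8],[0,0,0.8],[0,0,0.8],[0,0,0.8],[0,0,0.8]],"gripper":[0,0,0,0,0]}' && python3 -m crank '{"travel":[[0,0,0],[0,0,0],[0,0,0],[0,0,0],[0,0,0]],"turn":[[0,0,0],[0,0,0],[0,0,0],[0,0,0],[0,0,0]],"gripper":[0.15,0.3,0.45,0.6,0.75]}' 40;python3 -m crank '{"travel":[[0,0,0],[0,0,0],[0,0,0],[0,0,0],[0,0,0]],"turn":[[0,0,0],[0,0,0],[0,0,0],[0,0,0],[0,0,0]],"gripper":[0.9,1,1,1,1]}' 40
```

```text
clock: 9.35
position: [0.4155, 0.2734, 0.0431]
tool_rot: [3.141, 0.003, -2.995]
force: [-0.4, 0.6, 0.0]
grip_width: 0.0856
finger_force: 0.0
clock: 9.85
position: [0.4146, 0.2732, 0.0427]
tool_rot: [3.141, 0.002, -2.994]
force: [1.1, 1.2, 3.7]
grip_width: 0.0334
finger_force: 42.1
clock: 10.35
position: [0.414, 0.2729, 0.0418]
tool_rot: [3.142, 0.0, -2.994]
force: [2.8, 0.8, 4.1]
grip_width: 0.033
finger_force: 42.2
```

```bash
python3 -m crank '{"travel":[[0,0,1],[0,0,3],[0,0,7],[0,0,12],[0,0,17]],"turn":[[0,0,0],[0,0,0],[0,0,0],[0,0,0],[0,0,0]],"gripper":[1,1,1,1,1]}'; python3 -m crank '{"travel":[[2,-4,2],[4,-9,3],[6,-14,3],[8,-19,3],[10,-24,3]],"turn":[[0,0,-2],[0,0,-4],[0,0,-6],[0,0,-7.5],[0,0,-7.5]],"gripper":[1,1,1,1,1]}';python3 -m crank '{"travel":[[1,-4,0],[2,-7,0],[3,-10,0],[3.5,-12,0],[4.4,-14.8,0]],"turn":[[0,0,0],[0,0,0],[0,0,0],[0,0,0],[0,0,0]],"gripper":[1,1,1,1,1]}'
```

```text
clock: 10.85
position: [0.4126, 0.2725, 0.2136]
tool_rot: [-3.141, -0.002, -2.993]
force: [1.9, 0.6, -1.8]
grip_width: 0.0338
finger_force: 41.6
clock: 11.35
position: [0.5076, 0.0459, 0.2423]
tool_rot: [-3.141, -0.001, -3.125]
force: [1.1, 0.5, -2.7]
grip_width: 0.0337
finger_force: 41.7
clock: 11.85
position: [0.5512, -0.1001, 0.2421]
tool_rot: [3.141, -0.001, -3.124]
force: [-0.0, 0.8, -1.3]
grip_width: 0.0333
finger_force: 41.7
```

```bash
python3 -m crank '{"travel":[[0.2,0,-1],[0.3,-0.2,-3],[0.3,-0.2,-4],[0.3,-0.2,-4],[0.3,-0.2,-4]],"turn":[[0,0,0],[0,0,0],[0,0,0],[0,0,0],[0,0,0]],"gripper":[1,1,1,1,1]}'
python3 - <<'E'
from h import *
np.set_printoptions(precision=4,suppress=True)
s=bot.observe();print(s["position"],s["tool_rot"])
t,_,_,_=cam("top");im,K,d,E=cam("scene")
x0,y0,w,h=225,90,90,95
cv2.imwrite("pics/c8.png",cv2.resize(im[y0:y0+h,x0:x0+w],None,fx=6,fy=6,interpolation=2))
f=lambda P:((proj(P,K,d,E)-[x0,y0])+.5)*6-.5
print("label",f([[.558+a,-.115+b,.14] for a,b in((.056,.04),(-.056,.04),(-.056,-.04),(.056,-.04))]))
p=s["position"];z=p[2]-.042
print("foot",f([[p[0]+a,p[1]+b,z] for a,b in((.032,.02),(-.032,.02))]))
E
```

```text
clock: 12.35
position: [0.5549, -0.1015, 0.2023]
tool_rot: [3.141, -0.0, -3.124]
force: [-0.0, 0.7, -1.8]
grip_width: 0.0334
finger_force: 41.7
[ 0.5549 -0.1015  0.2023] [ 3.1413 -0.0001 -3.124 ]
label [[ 22.7202 419.3371]
 [235.1069 412.3729]
 [222.5403 340.5102]
 [ 21.3403 346.7095]]
foot [[ 72.9441 377.6583]
 [194.9655 373.7903]]
```

View pics/c8.png

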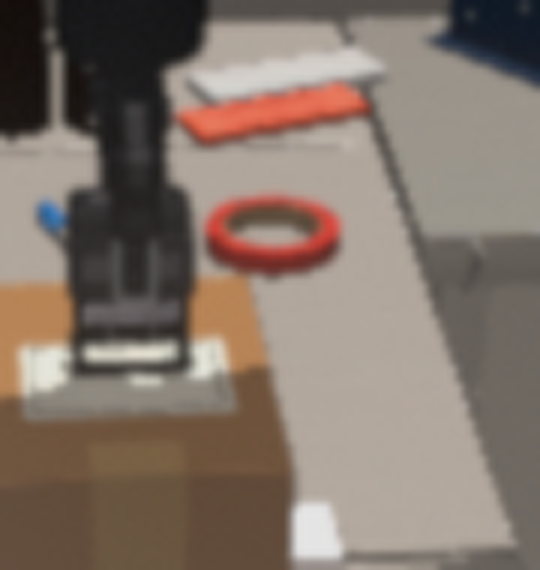

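The label frame spans (27,417) (235,409) (225,340) (18,348). The stamp's foot edge is at (73,375)–(187,371), level and parallel to it, and about 13 mm short in y. I correct that and descend.

```bash
python3 -m crank '{"travel":[[0.1,-0.7,0],[0.2,-1.35,0],[0.2,-1.35,-0.5],[0.2,-1.35,-1],[0.2,-1.35,-1.5]],"turn":[[0,0,0],[0,0,0],[0,0,0],[0,0,0],[0,0,0]],"gripper":[1,1,1,1,1]}' 60; python3 -m crank '{"travel":[[0,0,-0.2],[0,0,-0.4],[0,0,-0.6],[0,0,-0.8],[0,0,-1.0]],"turn":[[0,0,0],[0,0,0],[0,0,0],[0,0,0],[0,0,0]],"gripper":[1,1,1,1,1]}'; python3 -m crank '{"travel":[[0,0,-0.2],[0,0,-0.3],[0,0,-0.4],[0,0,-0.5],[0,0,-0.6]],"turn":[[0,0,0],[0,0,0],[0,0,0],[0,0,0],[0,0,0]],"gripper":[1,1,1,1,1]}'
```

```text
clock: 12.95
position: [0.5568, -0.1154, 0.1862]
tool_rot: [3.141, -0.0, -3.125]
force: [-0.3, 0.3, -1.5]
grip_width: 0.033
finger_force: 63.4
clock: 13.45
position: [0.5572, -0.1154, 0.1769]
tool_rot: [-3.142, 0.001, -3.125]
force: [-0.8, 1.0, 5.3]
grip_width: 0.0334
finger_force: 64.4
clock: 13.95
position: [0.5572, -0.1154, 0.1711]
tool_rot: [-3.142, 0.001, -3.125]
force: [-2.1, 1.0, 7.3]
grip_width: 0.0332
finger_force: 64.8
```

```bash
python3 -m crank '{"travel":[[0,0,-0.1],[0,0,-0.2],[0,0,-0.25],[0,0,-0.3],[0,0,-0.3]],"turn":[[0,0,0],[0,0,0],[0,0,0],[0,0,0],[0,0,0]],"gripper":[1,1,1,1,1]}'
```

```text
clock: 14.45
position: [0.5576, -0.1154, 0.169]
tool_rot: [-3.141, 0.002, -3.125]
force: [-3.6, 0.7, 19.5]
grip_width: 0.0329
finger_force: 66.6
```

```bash
python3 -m crank '{"travel":[[0,0,-0.05],[0,0,-0.1],[0,0,-0.1],[0,0,-0.1],[0,0,-0.1]],"turn":[[0,0,0],[0,0,0],[0,0,0],[0,0,0],[0,0,0]],"gripper":[1,1,1,1,1]}'
python3 - <<'E'
from h import *
im,K,d,E=cam("scene")
cv2.imwrite("pics/c9.png",cv2.resize(im[120:180,220:280],None,fx=9,fy=9,interpolation=2))
E
```

```text
clock: 14.95
position: [0.5579, -0.1154, 0.1688]
tool_rot: [-3.14, 0.003, -3.125]
force: [-9.0, 0.6, 35.2]
grip_width: 0.0335
finger_force: 68.5
```

View pics/c9.png

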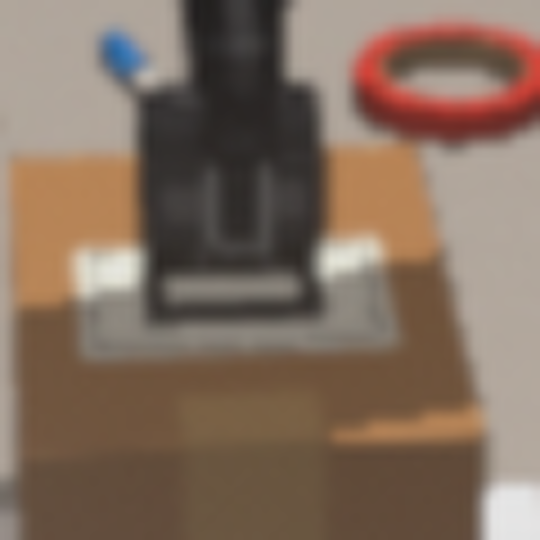

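The cap is at its stop (35 N with no further travel), and the foot (147–325) sits central and parallel on the label (80–398). Now I lift and return the stamp.

```bash
python3 -m crank '{"travel":[[0,0,0.7],[0,0,1.6],[0,0,2.6],[0,0,5],[0,0,8]],"turn":[[0,0,0],[0,0,0],[0,0,0],[0,0,0],[0,0,0]],"gripper":[1,1,1,1,1]}';python3 -m crank '{"travel":[[-1,4,0],[-3,9,0],[-5,14,0],[-7,18,0],[-9,22,0]],"turn":[[0,0,0],[0,0,0],[0,0,0],[0,0,0],[0,0,0]],"gripper":[1,1,1,1,1]}';python3 -m crank '{"travel":[[-2,5,-1],[-3.5,9,-4],[-5,13,-7],[-5.4,16.8,-10],[-5.4,16.8,-13]],"turn":[[0,0,0],[0,0,0],[0,0,0],[0,0,0],[0,0,0]],"gripper":[1,1,1,1,1]}'
```

```text
clock: 15.5
position: [0.5562, -0.1155, 0.2469]
tool_rot: [3.141, -0.002, -3.125]
force: [0.4, -1.1, -1.0]
grip_width: 0.0331
finger_force: 63.5
clock: 16.0
position: [0.4656, 0.106, 0.247]
tool_rot: [-3.141, -0.0, -3.125]
force: [1.7, 1.5, -0.8]
grip_width: 0.0333
finger_force: 63.7
clock: 16.5
position: [0.4116, 0.2772, 0.1163]
tool_rot: [3.139, 0.001, -3.12]
force: [1.8, -0.5, -2.4]
grip_width: 0.0332
finger_force: 63.6
```

```bash
python3 -m crank '{"travel":[[0,0,-1.5],[0,0,-3],[0,0,-4.5],[0,0,-5.5],[0,0,-6.3]],"turn":[[0,0,0],[0,0,0],[0,0,0],[0,0,0],[0,0,0]],"gripper":[1,1,1,1,1]}';python3 -m crank '{"travel":[[0,0,-0.2],[0,0,-0.4],[0,0,-0.6],[0,0,-0.8],[0,0,-0.9]],"turn":[[0,0,0],[0,0,0],[0,0,0],[0,0,0],[0,0,0]],"gripper":[1,1,1,1,1]}'
```

```text
clock: 17.0
position: [0.4134, 0.2719, 0.0535]
tool_rot: [-3.142, 0.001, -3.126]
force: [0.4, -0.7, -1.1]
grip_width: 0.0331
finger_force: 63.5
clock: 17.5
position: [0.413, 0.2725, 0.0448]
tool_rot: [3.142, 0.0, -3.125]
force: [-0.0, -0.5, -0.9]
grip_width: 0.0333
finger_force: 63.5
```

```bash
python3 -m crank '{"travel":[[0,0,-0.1],[0,0,-0.2],[0,0,-0.3],[0,0,-0.35],[0,0,-0.35]],"turn":[[0,0,0],[0,0,0],[0,0,0],[0,0,0],[0,0,0]],"gripper":[1,1,1,1,1]}'
```

```text
clock: 18.0
position: [0.413, 0.2725, 0.0414]
tool_rot: [3.142, 0.0, -3.125]
force: [-1.3, 0.3, 3.8]
grip_width: 0.0332
finger_force: 64.3
```

```bash
python3 -m crank '{"travel":[[0,0,0],[0,0,0],[0,0,0],[0,0,0],[0,0,0]],"turn":[[0,0,0],[0,0,0],[0,0,0],[0,0,0],[0,0,0]],"gripper":[0.6,0.45,0.3,0.1,0]}' 20;python3 -m crank '{"travel":[[0,0,0],[0,0,2],[0,0,5],[0,0,9],[0,0,13]],"turn":[[0,0,0],[0,0,0],[0,0,0],[0,0,0],[0,0,0]],"gripper":[0,0,0,0,0]}';python3 -m crank '{"travel":[[0,-4,4],[0,-8,5],[0,-12,5],[0,-12,5],[0,-12,5]],"turn":[[0,0,0],[0,0,0],[0,0,0],[0,0,0],[0,0,0]],"gripper":[0,0,0,0,0]}'
python3 - <<'E'
from h import *
a=cam("top")[0];b=cam("scene")[0]
cv2.imwrite("pics/c10.png",np.hstack([cv2.resize(a[120:260,140:390],(430,241)),cv2.resize(b[90:350,130:370],(370,400))[:241+0]]) if 0 else cv2.resize(b[90:340,130:380],(600,600),interpolation=2))
E
```

```text
clock: 18.5
position: [0.413, 0.2724, 0.0413]
tool_rot: [-3.142, -0.0, -3.125]
force: [-1.3, 0.8, 1.1]
grip_width: 0.0847
finger_force: 0.0
clock: 19.0
position: [0.4124, 0.2723, 0.1726]
tool_rot: [-3.141, -0.001, -3.124]
force: [1.5, 1.0, 0.2]
grip_width: 0.0856
finger_force: 0.0
clock: 19.5
position: [0.4132, 0.1515, 0.2215]
tool_rot: [-3.141, 0.001, -3.127]
force: [-0.1, 0.8, 0.2]
grip_width: 0.0854
finger_force: 0.0
```

View pics/c10.png

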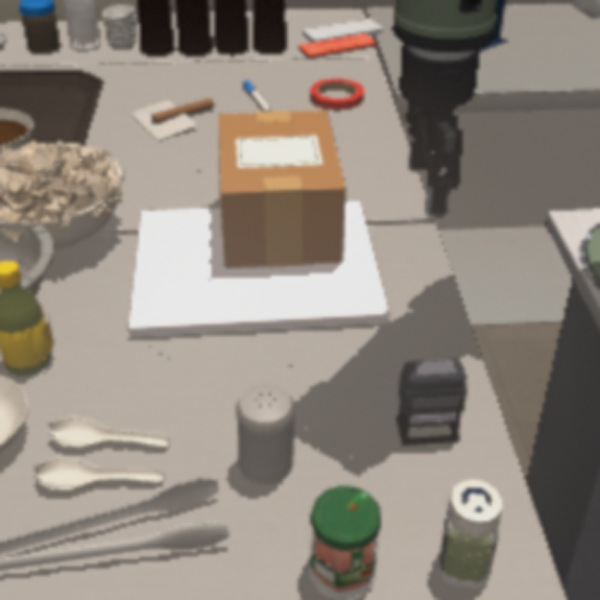

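The stamp stands upright at (432,400), the carton lies label up on the board with the label at (279,152), and the shaker and jars are where they were. The robot is clear of everything.

```bash
python3 -c "
from workcell import bot
print(bot.job_done())"
```

```text
the job is handed in; nothing more can be done
None
```

The job is handed in, verdict not shown: carton flat on its back, label up (bottom overhanging the board edge by about 65 mm, stable), stamp pressed to its stop mid-label and stood back on the worktop, jars and shaker untouched, 19.5 s used.

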